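# Empty the parts cup and hold the loupe in focus over the bush

### The job

Tip everything in the steel cup - three nuts and a bronze bush - out into the inspection tray, then stand the empty cup upright on the bench beside the tray and let go of it. Next pick up the loupe and hold it over the bush for inspection: lens level, the bush in the middle of the lens, and the lens at the focal height marked by the red scriber tip of the height gauge. Finish while still holding the loupe steady there in the gripper, touching nothing else with it; do not shift the gauge's scriber or disturb the other things on the bench.

Things in the scene. Friction and masses are not known exactly. Their poses are not given: they have to be found in the camera images.
- cup: Plain stainless-steel tumbler, loose, about 120 g, 72 mm tall, 54 mm across at the foot widening evenly to 67 mm at the rim, 2.5 mm wall, 4 mm floor. Origin: centre of its underside; z runs up its axis. Starts upright on the bench left or right of the tray, nuts on its floor, bush on top of them. The oily parts slide out when it is tipped about 115 degrees or more from upright.
- cup_rim (a point): Centre of the cup's mouth, on its axis 72 mm above its underside.
- tray: Shallow aluminium inspection tray with a black rubber floor, fixed to the bench: outside 176 mm (its x) by 206 mm (its y), walls 28 mm high and 3 mm thick, floor 3 mm above the bench. Origin: centre of its underside; z up.
- nut0: Oily steel hexagon nut, 17 mm across flats, 10 mm thick, 20 g. Origin: centre of one flat face; z along its axis. In the cup at the start.
- nut1: Second nut, the same.
- nut2: Third nut, the same.
- bush: Oily bronze (golden) flanged bush, 18 mm long, barrel 19 mm and flange 26 mm in diameter, the flange 4 mm thick, 35 g; the part to inspect. Origin: centre of the flange's end face; z along its axis towards the plain end. In the cup at the start; it may come to lie on its side or on an end in the tray.
- bush_center (a point): Point on the bush's axis 8 mm from the flange's end face: the middle of the bush.
- loupe: Hand loupe, loose, about 120 g, lying flat on the bench across the tray from the cup: brass rim 72 mm across and 14 mm thick, clear lens, straight red handle 90 mm long, 17 mm wide, 14 mm thick. Origin: underside of the handle at its grip point, 35 mm from the handle's lens end; x points along the handle to the lens (centre at 85 mm), z up. Centre of mass about 25 mm lensward of the origin.
- loupe_lens (a point): Centre of the lens: 85 mm along the loupe's x from its origin and 7 mm above its underside, the middle of the rim's thickness.
- gauge: Height gauge on the bench on the far side of the tray, fixed: grey base 75 by 100 mm and 34 mm high, upright graduated column 219 mm high. Origin: centre of the underside of its base; the scriber points along its -x, towards the tray.
- scriber (a joint): Height of the gauge's slider, locked by its screws (stiff, 60 N); 0 puts the scriber tip 110 mm above the bench, each further metre of the joint is a metre higher. Not to be moved.
- scriber_tip (a point): Tip of the gauge's horizontal scriber (red end, 11 mm wide, 7 mm thick, 84 mm out from the column), at its mid-thickness: its height is the focal height for the middle of the lens.
- tea_glass: Small tea glass, 85 mm high and 56 mm across the rim. Origin: centre of its underside. Bystander.
- wrench: Steel spanner lying flat, 180 mm long, 8 mm thick, bystander. Origin: its middle, underside.
- screwdriver: Red-handled screwdriver lying flat, 200 mm long, 26 mm thick, bystander. Origin: its middle, underside.
- piston: Aluminium piston standing on its skirt, 80 mm across, 55 mm high. Origin: centre of its underside. Bystander.
- oil_bottle: Yellow plastic oil bottle, 64 mm across, 170 mm high. Origin: centre of its underside. Bystander.
- grease_tin: Round grease tin with a blue label, 84 mm across, 55 mm high. Origin: centre of its underside. Bystander.
- socket: Steel wrench socket standing on end, 28 mm across, 38 mm high. Origin: centre of its underside. Bystander.
There are look-alikes about, which are no part of the job. What is shaped like the cup but orange, turquoise or yellow is not meant.

How it is judged:
By the outcome, as a careful person would: the job done as asked, in the order asked, and still so for the second after the job is handed in, while the arm keeps its last pose, push and grip.
It also fails if it takes over 72 s, if anything falls off the work surface, if the arm or the gripper's body presses on something with over 40 N, if the wrist force passes 120 N, or if a joint passes its speed limit or range.

### The arm

A 7-joint arm with a two-finger parallel gripper is mounted at the origin on the work surface. World frame = base frame: x ahead of the robot, y to its left, z up, the work surface at z = 0. Lengths are in mm, angles in degrees, forces in N, time in s.
With the tool pointing down it reaches from about 425 to 950 mm from the base axis. Payload 16.7 kg.
Tool frame: the origin (TCP) lies between the finger pads; the fingertips stand 19 mm ahead of it and the grasp point (between the pads) is the TCP; z points along the fingers, y is the line along which they close (so a half turn about z gives the same grasp; the last joint's range is limited). The gripper opens to 94 mm and grips with 3 to 60 N. Pads are 16 mm wide; open, the fingers measure 119 mm over their backs; the gripper's body (75 mm by 177 mm) begins 78 mm behind the grasp point.
Start: joints at [60.877, 24.414, 4.234, 92.017, -1.954, 63.644, -3.845], TCP at [236.994, -631.987, 196.567] pointing down, gripper open.
Joint ranges: [-163.25, 163.25], [-28.42, 122.38], [-70.27, 78.77], [12.13, 141.07], [-58.53, 238.53], [9.26, 117.41], [-156.51, 156.51]. Speed limits (degrees/s): [108.29, 108.29, 136.94, 136.94, 172.46, 172.46, 172.46].

### API

Orientations are given as a 3x3 rotation matrix whose columns are the frame's x, y, z axes.
In Python, from workcell import observe, vision, order gives the robot as it stands. The module is installed in compiled form; this text tells all that it offers.
- The arm moves only by the tool jog_arm, never from a script. Its arguments are lists of equal length, an entry for each row: "offset": the shift along the tool's x, y, z in m, a list of three; "roll": the turn about the tool's z in degrees; "hand": the finger opening in m, from 0 to 0.094. In form: {"offset": [[dx, dy, dz], ...], "roll": [roll, ...], "hand": [hand, ...]}. A call has 1 to 20 rows; each row is the pose to reach, as a shift and turn from the pose commanded when the call began, along the tool's axes at that moment; what a row does not reach only later rows make up. A row lasts 1/8 s, in which the tool goes at most 62.5 mm and 10.7 degrees, less where a joint would pass 70% of its speed; a pose out of reach is approached as far as the arm can. A call with a gripper value outside its range is refused whole. The fingers move at their own pace and stop on an object; "force" is the grip in N (left out, the last holds). Time passes only in rows, so rows that repeat a pose let the fingers close. It gives the time, the measured TCP pose, the force, the opening and the grip force at its end, in the units of the state.
- observe(): the state, without advancing time (a new reading comes with each control period).
- vision.grab_frame(name): name is "scene" or "top"; returns a dict with "img" (400x640x3 uint8, red, green, blue), "camera_matrix" (3x3 intrinsics, pixels), "xyz" and "orientation" of the camera in the world. Camera axes: x right, y up, looking along -z (the intrinsics and any distortion apply to the point x, -y, -z); pixel columns grow to the right and rows downward; lengths in mm; the calibration is good to about 2 mm. A picture is of the moment at which its call begins. There is no depth.
- order.sign_off(): hands the job in; it is judged then, once.
The state is a dict: "time_s": time; "q": joint angles; "qvel": joint speeds; "joint_efforts": joint torques, N m; "tool_pos": TCP position; "orientation": TCP orientation; "wrist_force": force on the tool from outside, world axes, zero at the start; "wrist_torque": the same for the moment, N m; "opening": opening from 0.0 (shut) to 1.0 (fully open); "finger_force": force on a finger pad.
Only numpy, scipy, OpenCV 4.12 (cv2) and the standard library are available. Lean on these libraries where they do the work, as an engineer would, in place of code of your own. Each camera call takes 0.05 s, during which the arm holds its last target. There are 200 camera calls.

## Working session

There is one attempt and no reset: what is moved stays moved. The work goes in short steps, Python scripts to look and compute and a tool call to move; the robot and the scene stay as the last step left them, time stands still between calls to the robot, and variables do not carry over. Pictures are saved under pics/ and viewed, at most 10 in all, crops included, and the job is handed in when it is done.

Besides the shell and the picture viewer there is one more tool, called after "Call:" by a JSON object that holds its "api" and its "payload". jog_arm: Moves the arm, as the interface text tells. Its arguments: {"type":"object","properties":{"offset":{"type":"array"},"roll":{"type":"array"},"hand":{"type":"array"},"force":{"type":"number"}},"required":["offset","roll","hand"]}

```bash
mkdir -p pics; cat > h.py <<'E'
import numpy as np, cv2
from workcell import observe, vision, order
def grab(n,save=None):
    f=vision.grab_frame(n)
    if save: cv2.imwrite('pics/'+save,cv2.cvtColor(f['img'],cv2.COLOR_RGB2BGR))
    return f
def ray(f,u,v):
    K=np.array(f['camera_matrix']);R=np.array(f['orientation']);c=np.array(f['xyz'])
    d=np.linalg.inv(K)@[u,v,1]; return c,R@[d[0],-d[1],-d[2]]
def plane(f,u,v,z):
    c,d=ray(f,u,v); return c+d*(z-c[2])/d[2]
def proj(f,p):
    K=np.array(f['camera_matrix']);R=np.array(f['orientation']);c=np.array(f['xyz'])
    q=R.T@(np.array(p)-c); q=K@[q[0],-q[1],-q[2]]; return q[:2]/q[2]
E
python3 - <<'E'
from h import *
np.set_printoptions(precision=3,suppress=True)
for n in('scene','top'):
    f=grab(n,n+'0.png'); print(n,f.keys(),f['camera_matrix'],f['xyz'],f['orientation'])
s=observe();print({k:np.array(v) for k,v in s.items()})
E
```

```text
scene dict_keys(['img', 'camera_matrix', 'xyz', 'orientation']) [[498.868   0.    323.684]
 [  0.    498.868 202.392]
 [  0.      0.      1.   ]] [ 985.891 -713.665 1271.469] [[ 0.852 -0.43   0.298]
 [ 0.523  0.685 -0.506]
 [ 0.013  0.587  0.809]]
top dict_keys(['img', 'camera_matrix', 'xyz', 'orientation']) [[380.892   0.    316.121]
 [  0.    380.892 203.937]
 [  0.      0.      1.   ]] [ 472.406   -2.259 1147.933] [[-0.009  0.996 -0.083]
 [-1.    -0.008  0.011]
 [ 0.01   0.083  0.996]]
{'time_s': array(0.1), 'q': array([60.875, 24.446,  4.23 , 92.046, -1.952, 63.645, -3.845]), 'qvel': array([ 0.043, -0.094,  0.041, -0.114,  0.002,  0.008,  0.04 ]), 'joint_efforts': array([  0.009, -93.746,   3.678, -45.504,  -0.048,   0.017,   0.   ]), 'tool_pos': array([ 236.891, -631.644,  195.959]), 'orientation': array([[ 0.936,  0.351, -0.   ],
       [ 0.351, -0.936,  0.001],
       [-0.   , -0.001, -1.   ]]), 'wrist_force': array([-0.246, -0.875, -0.224]), 'wrist_torque': array([-0.   ,  0.002,  0.05 ]), 'finger_force': array(0.), 'opening': array(1.)}
```

View pics/top0.png

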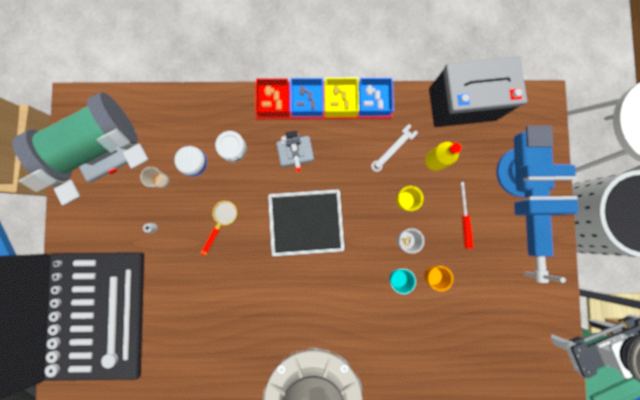

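View pics/scene0.png

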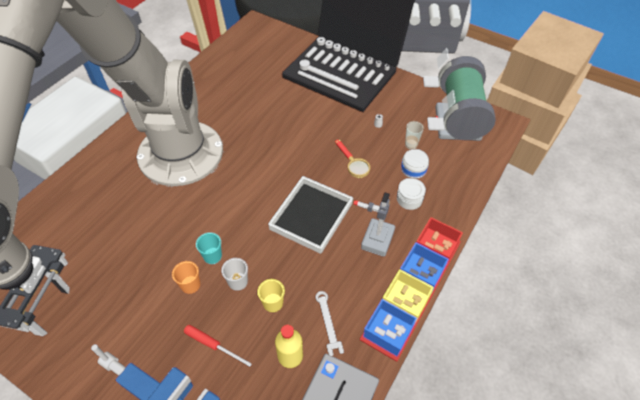

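In the top view the steel-coloured cup is at about (411,240). Three coloured cups of the same shape stand near it: yellow (411,198), turquoise (403,280) and orange (440,278). Only the plain grey one, with nuts visible in it, fits the description. The tray is centred near (306,223), the loupe lens is at (224,213) with its handle running to (205,250), and the red scriber tip is at (297,169).

I'll confirm the cup in one enlarged crop and measure it.

```bash
cat > m.py <<'E'
from h import *
np.set_printoptions(precision=1,suppress=True)
t=grab('top');s=grab('scene')
def crop(f,x,y,w,h,k): 
    return cv2.cvtColor(cv2.resize(f['img'][y:y+h,x:x+w],None,fx=k,fy=k,interpolation=cv2.INTER_CUBIC),cv2.COLOR_RGB2BGR)
a=crop(t,375,215,75,50,5.3333);b=crop(s,200,250,75,50,5.3333)
c=crop(t,195,155,150,100,2.6667);d=crop(s,330,130,75,50,5.3333); d2=crop(s,345,185,75,50,5.3333)
r=lambda i:cv2.resize(i,(400,266))
cv2.imwrite('pics/c1.png',np.vstack([np.hstack([r(a),r(b)]),np.hstack([r(c),r(d2)])]))
# tray
for n,f in(('top',t),('scene',s)):
    g=f['img'].astype(int);hsv=cv2.cvtColor(f['img'],cv2.COLOR_RGB2HSV)
    if n=='top': roi=(slice(185,262),slice(262,350))
    else: roi=(slice(172,255),slice(264,362))
    m=np.zeros(g.shape[:2],np.uint8); m[roi]=((hsv[...,1]<60)[roi]*255)
    cs=max(cv2.findContours(m,cv2.RETR_EXTERNAL,cv2.CHAIN_APPROX_NONE)[0],key=cv2.contourArea)
    q=cv2.approxPolyDP(cv2.convexHull(cs),6,True)[:,0]
    print(n,'tray',q.tolist(),[plane(f,*p,28)[:2] for p in q])
    # red
    red=((hsv[...,0]<6)|(hsv[...,0]>174))&(hsv[...,1]>150)&(hsv[...,2]>90)
    k,l,st,ce=cv2.connectedComponentsWithStats(red.astype(np.uint8))
    for i in range(1,k):
        if 5<st[i,4]<300: print('red',st[i],ce[i],plane(f,*ce[i],10)[:2])
    gold=(hsv[...,0]>15)&(hsv[...,0]<28)&(hsv[...,1]>90)&(hsv[...,2]>110)
    k,l,st,ce=cv2.connectedComponentsWithStats(gold.astype(np.uint8))
    for i in range(1,k):
        if 8<st[i,4]<1000: print('gold',st[i],ce[i])
    # cup grey
    roi=(slice(225,256),slice(394,430)) if n=='top' else (slice(252,296),slice(216,254))
    m=np.zeros(g.shape[:2],np.uint8); m[roi]=((hsv[...,1]<70)[roi]*255)
    cs=max(cv2.findContours(m,cv2.RETR_EXTERNAL,cv2.CHAIN_APPROX_NONE)[0],key=cv2.contourArea)
    print('cup',cv2.boundingRect(cs),cv2.fitEllipse(cs),plane(f,*cv2.fitEllipse(cs)[0],72))
E
python3 m.py
```

```text
top tray [[338, 189], [344, 249], [273, 256], [268, 195]] [array([610. , -79.5]), array([433.2, -94.6]), array([414.8, 112.7]), array([593.7, 127.6])]
red [510  90  11   9  40] [513.5  95. ] [ 900.1 -626.9]
red [355 114  38   5  77] [374.2 117.3] [ 832.2 -194.6]
red [344 118   6   1   6] [346.5 118. ] [ 830.6 -109.7]
red [450 142  12  11  77] [455.4 147.4] [ 736.9 -440.5]
red [296 167   5   5  14] [298.5 168.9] [674.3  37.8]
red [109 169   8   5  25] [112.4 170.6] [672.9 596.8]
red [462 215  11  34 265] [467.  232.1] [ 479.4 -465.1]
red [203 229  16  23 135] [210.1 240.3] [461.8 300.9]
gold [329  80  26   4  58] [341.3  81.6]
gold [324  85   1  12  12] [324.   90.5]
gold [334  86   7   8  36] [336.2  90. ]
gold [342  92   6  16  45] [344.6  99.5]
gold [331 102   7   3  20] [334.1 103. ]
gold [325 111  33   6 121] [340.1 114.5]
gold [424 141  36  31 386] [438.5 158.2]
gold [395 185  30  27 278] [411.3 197.8]
gold [211 200  27  29 191] [223.  213.9]
gold [403 238   7   7  20] [405.1 240.8]
gold [425 265  29  27 589] [439.4 278. ]
gold [605 318  15   6  55] [612.2 319.6]
gold [620 321  
[... 2238 characters left out ...]
13] [541.2 155.4]
gold [347 157  24  21 144] [358.  166.8]
gold [518 156   5   9  13] [520.1 160.1]
gold [533 159   8   8  12] [537.2 163. ]
gold [528 161  10   5  20] [531.8 162.7]
gold [530 168   4   5   9] [531.7 170.2]
gold [382 269  49  32 428] [407.5 284.1]
gold [233 274   7   5  15] [235.5 275.7]
gold [183 277  11   7  47] [187.8 279.6]
gold [257 278  29  35 661] [271.2 293.8]
gold [407 291  26  27  50] [421.2 306.7]
gold [393 294  29  14 182] [408.4 300.5]
gold [398 306   8   5   9] [401.2 307.8]
gold [275 330  29  39 702] [289.  350.3]
cup (221, 257, 27, 34) ((235.13690185546875, 272.8538513183594), (25.917142868041992, 33.495487213134766), 165.36288452148438) [ 464.7 -289.1   72. ]
```

View pics/c1.png

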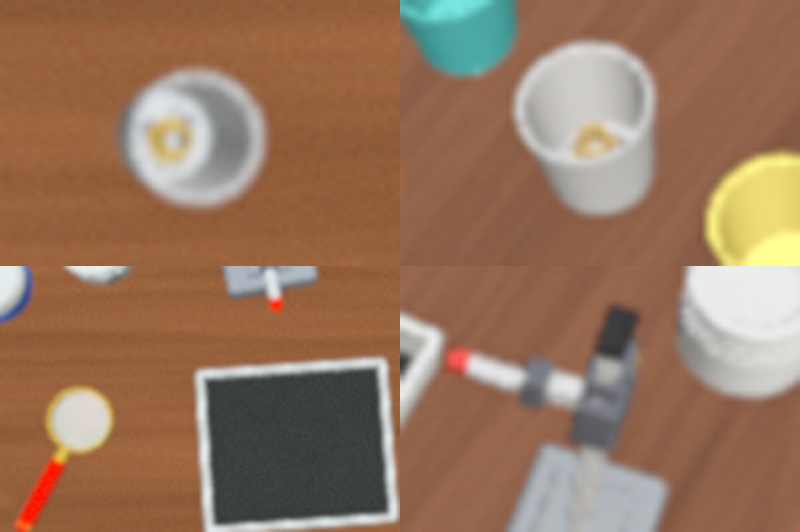

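The enlarged crop shows a plain grey steel tumbler with the golden bush inside, so this is the right cup. Its rim centre is at top (412.5,240.9) and scene (234.9,269.3).

```bash
cat >> h.py <<'E'
def tri(f1,p1,f2,p2):
    a,d=ray(f1,*p1);b,e=ray(f2,*p2)
    s=np.linalg.lstsq(np.c_[d,-e],b-a,rcond=None)[0]
    P,Q=a+d*s[0],b+e*s[1]; return (P+Q)/2,np.linalg.norm(P-Q)
def tool(target,s=None):
    s=s or observe(); return (np.array(s['orientation']).T@(np.array(target)-s['tool_pos']))/1000
E
python3 - <<'E'
from h import *
np.set_printoptions(precision=3,suppress=True)
t=grab('top');s=grab('scene')
print('rim',tri(t,(412.5,240.9),s,(234.9,269.3)),plane(t,412.5,240.9,72),plane(s,234.9,269.3,72))
print('scr',tri(t,(298.5,168.9),s,(355.1,202.1)))
print('lens',plane(t,224,213,7),plane(s,358.5,167.5,7),'handle',plane(t,210.1,240.3,7),plane(s,343.2,148.6,7))
for n,p in(('turq',(403,280)),('yel',(411,198)),('or',(440,278))):print(n,plane(t,*p,72))
print('go',tool([460,-283,196]))
E
```

```text
rim (array([ 457.172, -282.767,   74.763]), np.float64(3.5696099694260317)) [ 455.669 -284.559   72.   ] [ 457.535 -280.88    72.   ]
scr (array([647.974,  32.383, 155.182]), np.float64(1.1317855535196482))
lens [542.803 261.474   7.   ] [542.61  260.163   7.   ] handle [461.819 301.791   7.   ] [457.62 305.52   7.  ]
turq [ 347.169 -254.687   72.   ]
yel [ 577.195 -283.92    72.   ]
or [ 351.661 -358.613   72.   ]
go [ 0.331 -0.248  0.   ]
```

Call:
{"api": "jog_arm", "payload": {"offset": [[0.041, -0.031, 0], [0.082, -0.062, 0], [0.123, -0.094, 0], [0.164, -0.125, 0], [0.205, -0.156, 0], [0.246, -0.187, 0], [0.287, -0.218, 0], [0.328, -0.25, 0], [0.328, -0.25, 0], [0.328, -0.25, 0]], "roll": [-9, -18, -27, -37, -46, -55, -64, -74, -74, -74], "hand": [0.094, 0.094, 0.094, 0.094, 0.094, 0.094, 0.094, 0.094, 0.094, 0.094], "force": 8}}

```text
time_s: 1.55
tool_pos: [456.0, -283.2, 196.6]
orientation: [[-0.078, 0.997, -0.0], [0.997, 0.078, -0.0], [-0.0, -0.0, -1.0]]
wrist_force: [-0.5, -0.5, 0.3]
opening: 0.996
finger_force: 0.0
```

```bash
python3 - <<'E'
from h import *
np.set_printoptions(precision=3,suppress=True)
s=observe();print(s['tool_pos'],s['q'],s['orientation'],tool([456.7,-282.8,42],s))
E
```

```text
[ 456.035 -283.208  196.565] [ 41.583  12.662 -19.137 108.75    4.807  59.363  24.904] [[-0.078  0.997 -0.   ]
 [ 0.997  0.078 -0.   ]
 [-0.    -0.    -1.   ]] [0.    0.001 0.155]
```

Call:
{"api": "jog_arm", "payload": {"offset": [[0, 0.001, 0.03], [0, 0.001, 0.07], [0, 0.001, 0.11], [0, 0.001, 0.14], [0, 0.001, 0.156], [0, 0.001, 0.156], [0, 0.001, 0.156], [0, 0.001, 0.156], [0, 0.001, 0.156], [0, 0.001, 0.156], [0, 0.001, 0.156], [0, 0.001, 0.156]], "roll": [0, 0, 0, 0, 0, 0, 0, 0, 0, 0, 0, 0], "hand": [0.094, 0.094, 0.094, 0.094, 0.094, 0.094, 0.04, 0.04, 0.04, 0.04, 0.04, 0.04], "force": 8}}

```text
time_s: 3.05
tool_pos: [457.5, -283.0, 41.1]
orientation: [[-0.079, 0.997, 0.0], [0.997, 0.079, -0.001], [-0.001, 0.0, -1.0]]
wrist_force: [-2.2, -0.5, 7.6]
opening: 0.718
finger_force: 8.0
```

Call:
{"api": "jog_arm", "payload": {"offset": [[0, 0, 0], [0, 0, 0], [0, 0, -0.014], [0, 0, -0.027], [0, 0, -0.027], [0, 0, -0.027], [0, 0, -0.027], [0, 0, -0.027], [0, 0, -0.027], [0, 0, -0.027], [0, 0, -0.032], [0, 0, -0.039], [0, 0, -0.039]], "roll": [0, 0, 0, 0, 0, 0, 0, 0, 0, 0, 0, 0, 0], "hand": [0.08, 0.08, 0.08, 0.08, 0.04, 0.04, 0.04, 0.04, 0.04, 0.04, 0.04, 0.04, 0.04], "force": 8}}

```text
time_s: 4.68
tool_pos: [457.8, -282.9, 80.4]
orientation: [[-0.079, 0.997, 0.001], [0.997, 0.079, -0.001], [-0.001, 0.001, -1.0]]
wrist_force: [-0.2, -0.5, -0.5]
opening: 0.424
finger_force: 0.0
```

```bash
python3 - <<'E'
from h import *
f=grab('scene');cv2.imwrite('pics/l1.png',cv2.cvtColor(cv2.resize(f['img'][180:330,150:350],(800,600),interpolation=cv2.INTER_CUBIC),cv2.COLOR_RGB2BGR))
E
```

```text
(no output)
```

View pics/l1.png

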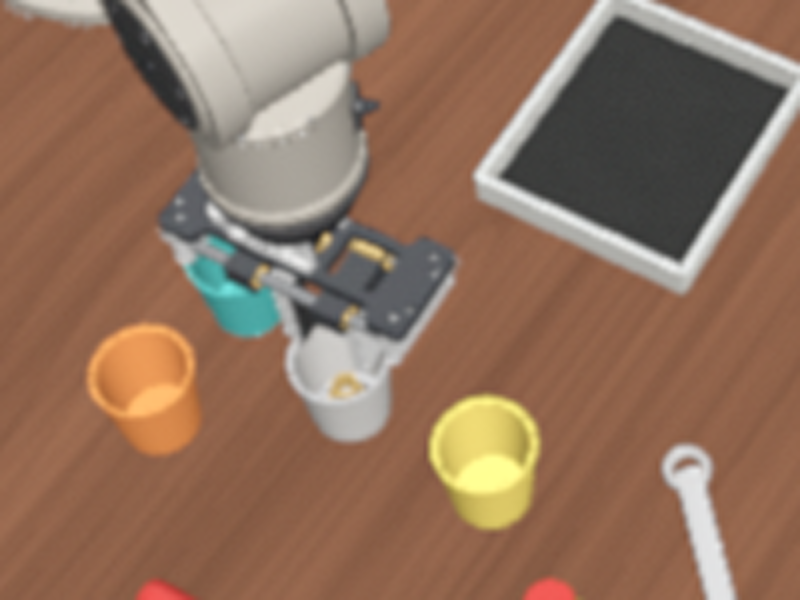

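The cup hasn't moved: its rim centre is still near scene (235,270). The fingers have closed on nothing, just above and behind the rim in this view. I'll compare where the fingers project with the cup.

```bash
python3 - <<'E'
from h import *
f=grab('scene');t=grab('top')
s=observe();print(s['tool_pos'],s['opening'],s['finger_force'])
for p in([458,-283,80],[458,-283,61],[458,-283,72],[458,-283,0],[478,-283,61],[438,-283,61],[478,-283,80],[438,-283,80]):
    u=proj(f,p); print(p,u,((u-[150,180])*4).round(), 'top',proj(t,p).round(1))
a=cv2.resize(t['img'][205:275,370:460],(720,560),interpolation=cv2.INTER_CUBIC)
cv2.imwrite('pics/t1.png',cv2.cvtColor(a,cv2.COLOR_RGB2BGR))
E
```

```text
[ 457.30711117 -282.69993196   79.62536753] 0.4286214049481205 0.0
[458, -283, 80] [234.16491958 268.5491086 ] [337. 354.] top [412.7 240.1]
[458, -283, 61] [235.08628029 271.90825347] [340. 368.] top [410.9 240. ]
[458, -283, 72] [234.55542613 269.97283771] [338. 360.] top [411.9 240.1]
[458, -283, 0] [237.90798264 282.1957629 ] [352. 409.] top [405.7 239.8]
[478, -283, 61] [240.99578518 275.39877702] [364. 382.] top [410.7 233. ]
[438, -283, 61] [229.22858406 268.44833136] [317. 354.] top [411.1 247.1]
[478, -283, 80] [240.13842674 272.06484399] [361. 368.] top [412.5 232.9]
[438, -283, 80] [228.24438055 265.06454785] [313. 340.] top [412.9 247.3]
```

View pics/t1.png

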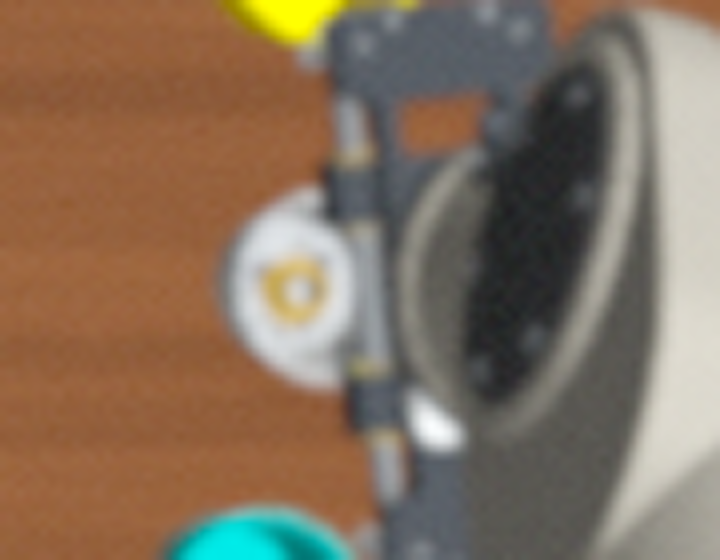

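Call:
{"api": "jog_arm", "payload": {"offset": [[0, 0, -0.03], [0, 0, -0.03], [0, 0, -0.03], [0, 0, -0.01], [0, 0, 0.01], [0, 0, 0.028], [0, 0, 0.028], [0, 0, 0.028], [0, 0, 0.028], [0, 0, 0.028], [0, 0, 0.028], [0, 0, 0.028], [0, 0, 0.028]], "roll": [0, 0, 0, 0, 0, 0, 0, 0, 0, 0, 0, 0, 0], "hand": [0.094, 0.094, 0.094, 0.094, 0.094, 0.094, 0.094, 0.04, 0.04, 0.04, 0.04, 0.04, 0.04], "force": 25}}

```text
time_s: 6.45
tool_pos: [457.4, -282.9, 52.0]
orientation: [[-0.079, 0.997, 0.0], [0.997, 0.079, -0.0], [-0.0, 0.0, -1.0]]
wrist_force: [-2.4, -0.2, 6.6]
opening: 0.705
finger_force: 25.0
```

Call:
{"api": "jog_arm", "payload": {"offset": [[0, 0, -0.003], [0, 0, -0.007], [0, 0, -0.01], [0, 0, -0.01]], "roll": [0, 0, 0, 0], "hand": [0.04, 0.04, 0.04, 0.04]}}

```text
time_s: 6.95
tool_pos: [457.5, -282.7, 61.8]
orientation: [[-0.079, 0.997, 0.0], [0.997, 0.079, -0.0], [-0.0, 0.0, -1.0]]
wrist_force: [-0.8, -0.6, -2.3]
opening: 0.71
finger_force: 25.0
```

Call:
{"api": "jog_arm", "payload": {"offset": [[0, 0, 0.005], [0, 0, 0.01], [0, 0, 0.01], [0, 0, 0.01], [0, 0, 0.01], [0, 0, -0.002], [0, 0, -0.002], [0, 0, -0.002], [0, 0, -0.002], [0, 0, -0.002], [0, 0, -0.002], [0, 0, -0.006], [0, 0, -0.011], [0, 0, -0.011]], "roll": [0, 0, 0, 0, 0, 0, 0, 0, 0, 0, 0, 0, 0, 0], "hand": [0.04, 0.04, 0.04, 0.08, 0.08, 0.08, 0.08, 0.04, 0.04, 0.04, 0.04, 0.04, 0.04, 0.04], "force": 25}}

```text
time_s: 8.7
tool_pos: [457.6, -282.8, 73.1]
orientation: [[-0.079, 0.997, 0.001], [0.997, 0.079, -0.0], [-0.0, 0.001, -1.0]]
wrist_force: [-0.5, -1.2, 0.9]
opening: 0.425
finger_force: 0.0
```

Call:
{"api": "jog_arm", "payload": {"offset": [[0, 0, -0.03], [0, 0, -0.03], [0, 0, -0.03], [0, 0, -0.01], [0, 0, 0.01], [0, 0, 0.022], [0, 0, 0.022], [0, 0, 0.022], [0, 0, 0.022], [0, 0, 0.022], [0, 0, 0.022], [0, 0, 0.022], [0, 0, 0.022], [0, 0, 0.018], [0, 0, 0.012], [0, 0, 0.009], [0, 0, 0.009]], "roll": [0, 0, 0, 0, 0, 0, 0, 0, 0, 0, 0, 0, 0, 0, 0, 0, 0], "hand": [0.094, 0.094, 0.094, 0.094, 0.094, 0.094, 0.094, 0.04, 0.04, 0.04, 0.04, 0.04, 0.04, 0.04, 0.04, 0.04, 0.04], "force": 25}}

```text
time_s: 10.82
tool_pos: [457.5, -282.7, 63.9]
orientation: [[-0.079, 0.997, 0.0], [0.997, 0.079, -0.0], [-0.0, 0.0, -1.0]]
wrist_force: [0.1, -0.5, -1.8]
opening: 0.704
finger_force: 25.0
```

Call:
{"api": "jog_arm", "payload": {"offset": [[0.015, 0.005, 0], [0.035, 0.015, 0], [0.055, 0.025, 0], [0.075, 0.04, 0], [0.095, 0.055, 0], [0.115, 0.07, 0], [0.127, 0.079, 0], [0.127, 0.079, 0], [0.127, 0.079, 0]], "roll": [0, 0, 0, 0, 0, 0, 0, 0, 0], "hand": [0.04, 0.04, 0.04, 0.04, 0.04, 0.04, 0.04, 0.04, 0.04]}}

```text
time_s: 11.95
tool_pos: [525.4, -150.5, 63.4]
orientation: [[-0.079, 0.997, -0.001], [0.997, 0.079, -0.0], [-0.0, -0.001, -1.0]]
wrist_force: [0.2, -0.7, -1.5]
opening: 0.706
finger_force: 25.0
```

Call:
{"api": "jog_arm", "payload": {"offset": [[0.012, 0, 0], [0.024, 0, 0], [0.036, 0, 0], [0.046, 0, 0], [0.056, 0, 0], [0.056, 0, 0]], "roll": [0, 0, 0, 0, 0, 0], "hand": [0.04, 0.04, 0.04, 0.04, 0.04, 0.04]}}

```text
time_s: 12.7
tool_pos: [521.7, -93.1, 63.7]
orientation: [[-0.081, 0.997, 0.0], [0.997, 0.081, 0.0], [0.0, 0.0, -1.0]]
wrist_force: [0.8, -2.9, -0.4]
opening: 0.707
finger_force: 25.0
```

```bash
python3 - <<'E'
from h import *
f=grab('scene');cv2.imwrite('pics/l2.png',cv2.cvtColor(cv2.resize(f['img'][150:270,210:370],(800,600),interpolation=cv2.INTER_CUBIC),cv2.COLOR_RGB2BGR))
E
```

```text
(no output)
```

View pics/l2.png

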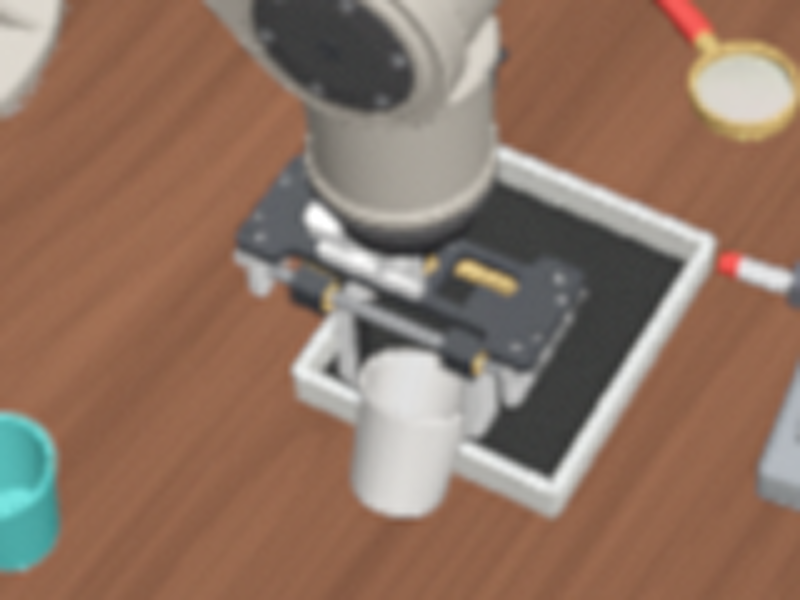

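The cup is hinging forward about its rim against the tray wall, with its mouth leaning over the tray, as planned. The cup body is at crop (405,440) and the wall runs from (300,370) to (550,500). I'll keep going.

Call:
{"api": "jog_arm", "payload": {"offset": [[0.011, 0, 0.001], [0.022, 0, 0.004], [0.032, 0, 0.008], [0.042, 0, 0.012], [0.05, 0, 0.017], [0.057, 0, 0.022], [0.061, 0, 0.027], [0.065, 0, 0.032], [0.067, 0, 0.037], [0.067, 0, 0.037], [0.067, 0, 0.037]], "roll": [0, 0, 0, 0, 0, 0, 0, 0, 0, 0, 0], "hand": [0.04, 0.04, 0.04, 0.04, 0.04, 0.04, 0.04, 0.04, 0.04, 0.04, 0.04]}}

```text
time_s: 14.12
tool_pos: [516.2, -27.0, 26.6]
orientation: [[-0.079, 0.997, -0.0], [0.997, 0.079, 0.0], [0.0, -0.0, -1.0]]
wrist_force: [0.3, 2.3, 1.4]
opening: 0.705
finger_force: 25.0
```

```bash
python3 - <<'E'
from h import *
f=grab('scene');t=grab('top')
c=lambda g,a,b,x,y:cv2.resize(g['img'][a:b,x:y],(400,400),interpolation=cv2.INTER_CUBIC)
cv2.imwrite('pics/l3.png',cv2.cvtColor(np.hstack([c(f,160,260,250,350),c(t,180,260,270,350)]),cv2.COLOR_RGB2BGR))
E
```

View pics/l3.png

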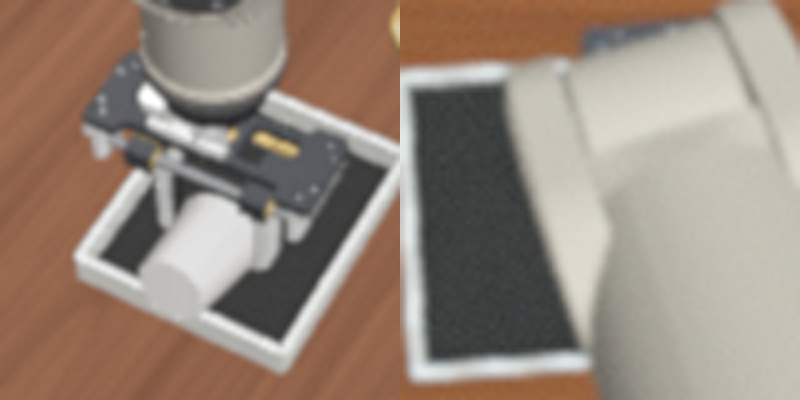

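The cup now lies across the near wall, with its foot at crop (175,290) over the wall and its mouth down in the tray. Next I'll work out where the fingertips really are from these pictures and plan the regrasp near the foot.

```bash
python3 - <<'E'
from h import *
np.set_printoptions(precision=1,suppress=True)
f=grab('scene')
for z in(20,30,40,50,60,70,80): print(z,'l2',proj(f,[521.7+40,-93+3,z]),'l3',proj(f,[516+40,-27+3,z-30]))
u=(250+175/4,160+290/4); print('foot',u,[plane(f,*u,z) for z in(50,55,60,65)])
print(observe()['q'])
E
```

```text
20 l2 [305.9 245.3] l3 [316.3 233.8]
30 l2 [305.9 243.6] l3 [316.3 232. ]
40 l2 [305.8 241.8] l3 [316.3 230.2]
50 l2 [305.8 239.9] l3 [316.3 228.4]
60 l2 [305.7 238.1] l3 [316.3 226.5]
70 l2 [305.6 236.2] l3 [316.3 224.7]
80 l2 [305.6 234.3] l3 [316.3 222.8]
foot (293.75, 232.5) [array([518.6, -87.3,  50. ]), array([520.5, -89.8,  55. ]), array([522.4, -92.4,  60. ]), array([524.3, -95. ,  65. ])]
[ 13.7  24.3 -21.5 119.   13.8  39.1 -12.2]
```

Call:
{"api": "jog_arm", "payload": {"offset": [[0, 0, 0], [0, 0, 0], [0, 0, 0], [0, 0, -0.012], [-0.01, 0, -0.018], [-0.03, 0, -0.018], [-0.045, 0, -0.017], [-0.054, 0, -0.016], [-0.054, 0, -0.016], [-0.054, 0, -0.016], [-0.054, 0, -0.016], [-0.054, 0, -0.016], [-0.054, 0, -0.016], [-0.054, 0, -0.016], [-0.054, 0, -0.016]], "roll": [0, 0, 0, 0, 0, 0, 0, 0, 0, 0, 0, 0, 0, 0, 0], "hand": [0.075, 0.085, 0.09, 0.09, 0.09, 0.09, 0.09, 0.09, 0.09, 0.04, 0.04, 0.04, 0.04, 0.04, 0.04], "force": 10}}

```text
time_s: 16.15
tool_pos: [520.6, -80.9, 42.6]
orientation: [[-0.079, 0.997, 0.0], [0.997, 0.079, 0.0], [0.0, 0.0, -1.0]]
wrist_force: [1.2, 0.4, 0.3]
opening: 0.61
finger_force: 9.9
```

```bash
python3 - <<'E'
from h import *
f=grab('scene');t=grab('top')
c=lambda g,a,b,x,y:cv2.resize(g['img'][a:b,x:y],(400,400),interpolation=cv2.INTER_CUBIC)
cv2.imwrite('pics/l4.png',cv2.cvtColor(np.hstack([c(f,160,260,250,350),c(t,180,260,270,350)]),cv2.COLOR_RGB2BGR))
E
```

```text
(no output)
```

View pics/l4.png

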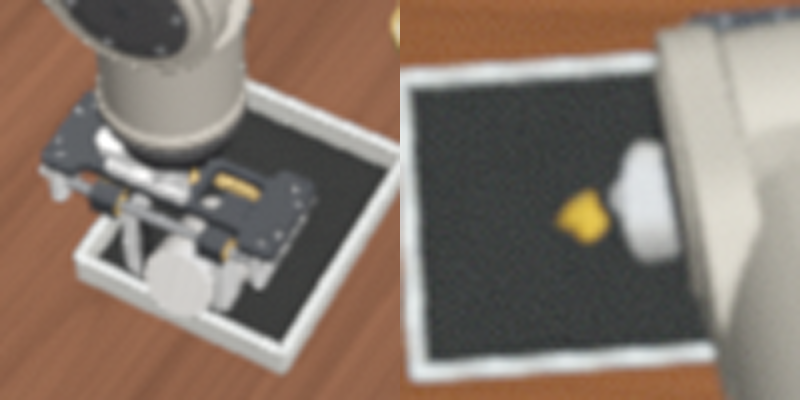

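The bush is already out at top px (307,223), and a nut is showing at the mouth. I'll lift the cup so it swings mouth-down.

Call:
{"api": "jog_arm", "payload": {"offset": [[0, 0, -0.01], [0, 0, -0.022], [0.005, 0, -0.036], [0.012, 0, -0.048], [0.02, 0, -0.055], [0.02, 0, -0.055], [0.02, 0, -0.055], [0.02, 0, -0.055], [0.02, 0, -0.055]], "roll": [0, 0, 0, 0, 0, 0, 0, 0, 0], "hand": [0.04, 0.04, 0.04, 0.04, 0.04, 0.04, 0.04, 0.04, 0.04], "force": 7}}

```text
time_s: 17.38
tool_pos: [518.8, -61.2, 97.3]
orientation: [[-0.079, 0.997, -0.001], [0.997, 0.079, 0.0], [0.0, -0.001, -1.0]]
wrist_force: [1.2, -0.1, -1.4]
opening: 0.609
finger_force: 6.9
```

```bash
python3 - <<'E'
from h import *
f=grab('scene');t=grab('top')
c=lambda g,a,b,x,y:cv2.resize(g['img'][a:b,x:y],(400,400),interpolation=cv2.INTER_CUBIC)
cv2.imwrite('pics/l5.png',cv2.cvtColor(np.hstack([c(f,160,260,250,350),c(t,180,260,270,350)]),cv2.COLOR_RGB2BGR))
E
```

```text
(no output)
```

View pics/l5.png

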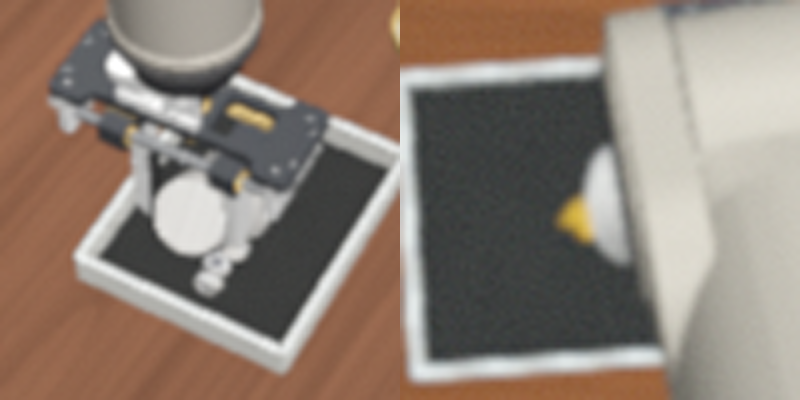

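The cup hangs well past horizontal with its foot facing up, and the nuts are in the tray at crop (210,260), (205,285) and (240,250). The wrist reads about the weight of an empty cup. I'll carry it out to the bench on the right and lay it on its side so I can regrip it at the rim.

Call:
{"api": "jog_arm", "payload": {"offset": [[0, 0, -0.01], [0, 0, -0.025], [-0.03, -0.008, -0.025], [-0.06, -0.018, -0.025], [-0.09, -0.028, -0.025], [-0.12, -0.035, -0.025], [-0.12, -0.035, 0], [-0.12, -0.035, 0.025], [-0.12, -0.035, 0.042], [-0.132, -0.035, 0.05], [-0.142, -0.035, 0.055], [-0.15, -0.035, 0.06], [-0.156, -0.035, 0.066], [-0.162, -0.035, 0.072], [-0.166, -0.035, 0.078], [-0.168, -0.035, 0.08], [-0.168, -0.035, 0.08]], "roll": [0, 0, 0, 0, 0, 0, 0, 0, 0, 0, 0, 0, 0, 0, 0, 0, 0], "hand": [0.04, 0.04, 0.04, 0.04, 0.04, 0.04, 0.04, 0.04, 0.04, 0.04, 0.04, 0.04, 0.04, 0.04, 0.04, 0.04, 0.04], "force": 10}}

```text
time_s: 19.6
tool_pos: [497.2, -231.2, 17.4]
orientation: [[-0.08, 0.997, -0.0], [0.997, 0.08, 0.0], [0.0, -0.0, -1.0]]
wrist_force: [-0.2, -0.5, 0.0]
opening: 0.615
finger_force: 9.9
```

```bash
cat > look.py <<'E'
from h import *
import sys
np.set_printoptions(precision=1,suppress=True)
f=grab('scene');t=grab('top');s=observe()
for n,g in(('scene',f),('top',t)):
    hsv=cv2.cvtColor(g['img'],cv2.COLOR_RGB2HSV)
    tp=proj(g,s['tool_pos'])
    m=((hsv[...,1]<45)&(hsv[...,2]>110)).astype(np.uint8)
    k,l,st,ce=cv2.connectedComponentsWithStats(m,connectivity=4)
    print(n,'tcp px',tp)
    for i in range(1,k):
        if st[i,4]>40 and np.linalg.norm(ce[i]-tp)<70: print(st[i],ce[i])
# ascii map of scene around tcp
    u,v=tp.astype(int); H=g['img'][v-24:v+30,u-36:u+36]; hs=hsv[v-24:v+30,u-36:u+36]
    for r in range(0,54,2 if n=='scene' else 2):
        print(''.join('.' if hs[r,c,1]>90 else ('#' if hs[r,c,2]<100 else 'o' if hs[r,c,2]<190 else 'W') for c in range(72)))
E
python3 look.py
```

```text
scene tcp px [259.6 271.9]
[298 219  15  15 114] [304.7 225.7]
[220 243  14   9  59] [225.6 247. ]
[260 247   9   9  53] [263.8 251. ]
oWWooooooooo######oooWWWoooooooooooooo##ooWWW....oo######oo#####ooo.....
ooWWoooooooooooo#####oooooWWWWWWWoooo##oWWWWooo......o##o#o#oooo##oo....
.ooo.....######ooooooooooooooWWWWWoo#ooWWWWooo##ooo.oo#o#ooo##o####o....
..........######oooooooooo#####oooo#ooWWWWoo##ooooo##oo#ooo#oooo#oo.....
..............##...oooooooooo...o#####ooooo##oo#oooo#o#ooo#o#oo#ooo.....
...................oooooooooooooooWWoo#####oo##o#oooo#o#o#####oooo......
....................ooooo###ooooooooWWo#########o##oooo#o####ooo........
....................ooooo###ooooooooooooo#######ooo####ooo##ooo.........
....................ooooo###ooWWWWWoo####o#oooo##o#oooooo##ooo..........
.....................ooooo#ooWWWWWWWo#####ooooo####ooo###oooo...........
.......................oooooooooWWWWWWooo##.ooooo#######ooo.............
...........................oooooooooWWWWWWooooWooooooooooo..............
.............................ooooooooooWWWWoooWWWWooWWooo...............
................
[... 2414 characters left out ...]
ooooooooooooo#####ooooo####ooWWWWWWWooooooo
...............ooooooooooooo.......oooooWWo####oooo#####ooWWWWWooooooooo
...................................##oooWWWo#oooo#######ooWWWWoooooooooo
...................................##ooooooo#ooo#######oooWWoooooooooooo
...................................##oo################ooooooooooooooooo
....................................ooooo##############ooooooooooooooooo
.....................................oooo#############oooooooooooooooooo
.....................................oooooo###########oooooooooooooooooo
.....................................o##oooo##########oooooooooooooooooo
...................................ooo#ooooo#########oo##ooooooooooooooo
```

Call:
{"api": "jog_arm", "payload": {"offset": [[0, 0, 0], [0, 0, 0], [0, 0, 0], [0.015, 0, 0], [0.035, 0, 0], [0.052, 0, 0], [0.06, 0, 0], [0.06, 0, 0], [0.06, 0, 0], [0.06, 0, 0], [0.06, 0, 0], [0.06, 0, 0], [0.06, 0, 0]], "roll": [0, 0, 0, 0, 0, 0, 0, 0, 0, 0, 0, 0, 0], "hand": [0.075, 0.09, 0.09, 0.09, 0.09, 0.09, 0.09, 0.09, 0.04, 0.04, 0.04, 0.04, 0.04], "force": 10}}

```text
time_s: 21.32
tool_pos: [492.6, -171.6, 17.6]
orientation: [[-0.079, 0.997, -0.0], [0.997, 0.079, 0.0], [0.0, -0.0, -1.0]]
wrist_force: [0.8, -1.1, -0.3]
opening: 0.717
finger_force: 10.0
```

Call:
{"api": "jog_arm", "payload": {"offset": [[0, 0, -0.015], [0, 0, -0.035], [0, 0, -0.055], [0, 0, -0.07], [0, 0, -0.08], [0, 0, -0.08], [0, 0, -0.08], [0, 0, -0.08], [0, 0, -0.08]], "roll": [0, 0, 0, 0, 0, 0, 0, 0, 0], "hand": [0.04, 0.04, 0.04, 0.04, 0.04, 0.04, 0.04, 0.04, 0.04], "force": 7}}

```text
time_s: 22.45
tool_pos: [492.4, -171.4, 97.2]
orientation: [[-0.079, 0.997, -0.001], [0.997, 0.079, 0.0], [0.0, -0.001, -1.0]]
wrist_force: [-0.7, -0.7, -1.0]
opening: 0.713
finger_force: 7.0
```

```bash
python3 look.py
```

```text
scene tcp px [268.3 240.9]
[ 248  176  105   81 1960] [296.5 222.1]
[228 208  13   9  60] [234.2 212.3]
[271 214  10   8  45] [275.2 217.3]
[298 219  15  15 114] [304.7 225.7]
ooooo..#######ooooooooooo#ooooWWWWooo##.oWWWWoooooo...o#o#####oo########
........######ooooooooooo...###oooooo#ooWWWWoooo##o#o###o##o##oooo######
...........###o.ooooooooooo......######oooooooo#o##ooo##o#########o#####
.................ooooooooooooooo....ooo#####ooooooo###o#o#ooo###ooo####o
.................ooooo####oooooooooooWWWoo#######o####ooo######ooo##oooo
..................ooooo###....oooooooooooo##########oo##oooo##ooo###oooo
..................ooooo###..oWWWWWoooooooooo#o######ooooooo#oooo###ooWWW
..................ooooo###oWWWWWWWWWWoo######oo######ooo###ooo####oooWWW
...................oooooooWWWWWWWWWWWoo######o.ooo########ooo######ooooo
....................oooooWWWWWWWWWWWWWooooo##.ooooooooooooWWWWooo#######
......................ooWWoooWWWWWWWWWWoooooooooWWooooooWooooWWWWWooo###
.......................oWWooooWWWWWWWWWWoooooooooWWooWWooooooooooWWWWWWo
.......................oWoooooWWWWWWWWWWWWWWoooo
[... 2455 characters left out ...]
oWWWoo######oooo###ooWWWWWWWWWWWWWoooooWWWW
##ooWWo.......................oooooo#####oooo##oooWWWWWWWWWWWWoooooooWWW
###oWWWo..........................oo####oooo###oooWWWWWWWWWWWWWooooooWWW
###oWWWo.........................#######oooo###ooWWWWWWWWWWWWWoooooooWWW
###oWWWo.........................##o##ooooo####ooWWWWWWWWWWWooooooooooWW
##ooWWWo.........................##o##ooo#o####ooWWWWWWWWWooooooooooooWW
WWWWWWWo.........................##oo##########ooWWWWWWWoooooooooooooooW
ooooooo............................oooo########ooWWWWWoooooooooooooooooW
....................................oo########oooWWWWooooooooooooooooooW
...................................o##########oooWWooooooooooooooooooooW
```

```bash
python3 - <<'E'
from h import *
np.set_printoptions(precision=1,suppress=True)
f=grab('scene')
P=np.array([492,-166,112.]);yd=np.array([-.079,.997,0]);zd=np.array([0,0,1.]);xd=np.array([.997,.079,0])
th=np.linspace(0,2*np.pi,60)
for phi in range(-20,61,10):
    a=np.radians(phi);ax=np.cos(a)*zd+np.sin(a)*yd;pr=np.cos(a)*yd-np.sin(a)*zd
    F=P-68*ax
    o=np.array([proj(f,F+27*(np.cos(t)*xd+np.sin(t)*pr)) for t in th])
    r=np.array([proj(f,P+4*ax+33*(np.cos(t)*xd+np.sin(t)*pr)) for t in th])
    print(phi,'foot u',o[:,0].min(),o[:,0].max(),'v',o[:,1].max(),'| rim u',r[:,0].min(),r[:,0].max(),'v',r[:,1].min(),r[:,1].max(),'low z',(F-27*abs(np.sin(a))*zd)[2])
E
```

```text
-20 foot u 265.52259833572816 283.9583520863625 v 251.57409762205333 | rim u 256.72902805530026 280.3452837870467 v 224.5047878531002 248.05533596960473 low z 38.86635791676517
-10 foot u 263.37911006186715 282.16519347558693 v 254.7924305611877 | rim u 256.63091846856344 280.6626714195378 v 224.9281760930782 247.2440126166571 low z 40.344571998162735
0 foot u 261.143380617867 280.19675464871244 v 257.5797572963205 | rim u 256.60231086965996 280.895425384922 v 225.63610125498468 246.18533264249893 low z 44.0
10 foot u 258.89115457269975 278.10114247304193 v 259.846765751441 | rim u 256.68133042193847 281.03664956519435 v 226.56605762371333 244.9079679232827 low z 40.344571998162735
20 foot u 256.69439095377425 275.93295734744714 v 261.5539762010085 | rim u 256.86978654024665 281.0826542876969 v 227.65898635063013 243.50436116127742 low z 38.86635791676517
30 foot u 254.6170630211194 273.7500035636594 v 262.6770674402199 | rim u 257.15905086611843 281.032566886907 v 228.80509228477297 242.08042590262522 low z 39.610272542658166
40 foot u 252.69396396146553 271.6242115909441 v 263.2751131150879 | rim u 257.50187867898825 280.92526877929225 v 229.82226088496103 240.84209017350446 low z 42.55371240637293
50 foot u 250.9996978270385 269.6395403304587 v 263.4838412473598 | rim u 257.911552885857 280.7530094250979 v 230.42798731250798 240.0698167819245 low z 47.60724257710291
60 foot u 249.56736689864613 267.8481656221243 v 263.5094087393395 | rim u 258.32005123267544 280.55895537137127 v 230.3576830227695 240.05318673952422 low z 54.617314097820156
```

The mask matches the cup hanging close to vertical, with its foot near scene (271,257). I'll lower it until it touches the bench.

Call:
{"api": "jog_arm", "payload": {"offset": [[0, 0, 0.012], [0, 0, 0.024], [0, 0, 0.032], [0, 0, 0.036], [0, 0, 0.039], [0, 0, 0.041], [0, 0, 0.041]], "roll": [0, 0, 0, 0, 0, 0, 0], "hand": [0.04, 0.04, 0.04, 0.04, 0.04, 0.04, 0.04]}}

```text
time_s: 23.48
tool_pos: [493.1, -171.4, 57.0]
orientation: [[-0.08, 0.997, 0.001], [0.997, 0.08, -0.0], [-0.0, 0.001, -1.0]]
wrist_force: [-1.2, 1.5, 3.4]
opening: 0.714
finger_force: 7.0
```

Call:
{"api": "jog_arm", "payload": {"offset": [[0, 0, 0.002], [0, 0, 0.004], [0, 0, 0.006], [0, 0, 0.006]], "roll": [0, 0, 0, 0], "hand": [0.04, 0.04, 0.04, 0.04]}}

```text
time_s: 23.98
tool_pos: [493.3, -171.3, 51.2]
orientation: [[-0.08, 0.997, 0.001], [0.997, 0.08, -0.0], [-0.0, 0.001, -1.0]]
wrist_force: [-1.0, 2.3, 6.9]
opening: 0.714
finger_force: 7.0
```

Call:
{"api": "jog_arm", "payload": {"offset": [[0, 0, 0], [0, 0, 0], [0, 0, 0], [0, 0, -0.03], [0, 0, -0.08], [0, 0, -0.13], [0, 0, -0.15], [0.06, 0, -0.15], [0.11, 0, -0.15], [0.17, 0, -0.15], [0.23, 0, -0.15], [0.29, 0, -0.15], [0.35, 0, -0.15], [0.35, 0, -0.15]], "roll": [0, 0, 0, 0, 0, 0, 0, 0, 0, 0, 0, 0, 0, 0], "hand": [0.075, 0.094, 0.094, 0.094, 0.094, 0.094, 0.094, 0.094, 0.094, 0.094, 0.094, 0.094, 0.094, 0.094]}}

```text
time_s: 25.72
tool_pos: [463.8, 182.0, 200.8]
orientation: [[-0.086, 0.996, 0.0], [0.996, 0.086, 0.002], [0.002, 0.0, -1.0]]
wrist_force: [-0.1, -0.5, 0.3]
opening: 1.001
finger_force: 0.0
```

```bash
cat > m2.py <<'E'
from h import *
np.set_printoptions(precision=1,suppress=True)
f=grab('scene');t=grab('top')
def comps(g,m,lo=8,hi=2000):
    k,l,st,ce=cv2.connectedComponentsWithStats(m.astype(np.uint8)); return [(st[i],ce[i]) for i in range(1,k) if lo<st[i,4]<hi]
for n,g in(('scene',f),('top',t)):
    hsv=cv2.cvtColor(g['img'],cv2.COLOR_RGB2HSV)
    h,s,v=hsv[...,0],hsv[...,1],hsv[...,2]
    tray=np.zeros(h.shape,np.uint8)
    C=np.array([512.5,17]);X=np.array([.996,.087]);Y=np.array([-.087,.996])
    cor=[np.r_[C+a*X+b*Y,10] for a,b in((-83,-98),(83,-98),(83,98),(-83,98))]
    cv2.fillPoly(tray,[np.array([proj(g,c) for c in cor]).round().astype(np.int32)],1)
    for nm,m in(('gold',(h>12)&(h<32)&(s>100)&(v>60)),('nut',(s<60)&(v>110))):
        for st,c in comps(g,m&(tray>0),5): print(n,nm,st,c,plane(g,*c,10))
    cm=np.zeros(h.shape,np.uint8); cc=[493,-170]
    pts=[proj(g,[cc[0]+a,cc[1]+b,z]) for a in(-45,45) for b in(-45,45) for z in(0,80)]
    cv2.fillConvexPoly(cm,cv2.convexHull(np.array(pts).astype(np.float32)).astype(np.int32),1)
    for st,c in comps(g,(s<75)&(cm>0),40): print(n,'cup?',st,c)
    print('expected upright rim',proj(g,[493,-170,72]),'foot',proj(g,[493,-170,0]))
    red=((h<6)|(h>174))&(s>150)&(v>90)
    for st,c in comps(g,red,5,300): print(n,'red',st,c)
E
python3 m2.py
python3 - <<'E'
from h import *
t=grab('top');f=grab('scene')
c=lambda g,a,b,x,y:cv2.resize(g['img'][a:b,x:y],(400,300),interpolation=cv2.INTER_CUBIC)
cv2.imwrite('pics/l6.png',cv2.cvtColor(np.hstack([c(f,150,270,230,390),c(t,155,275,250,410)]),cv2.COLOR_RGB2BGR))
E
```

```text
scene gold [306 209   9   9  57] [310.  213.2] [506.8  18.4  10. ]
scene nut [272 182  78  69 568] [311.4 223.1] [530.  -10.3  10. ]
scene nut [298 219  15  15 115] [304.7 225.7] [517.8 -29.   10. ]
scene cup? [258 227  34  38 710] [271.5 246.2]
expected upright rim [269.4 245.4] foot [271.3 258.2]
scene red [181  33  19  18 203] [190.1  40.7]
scene red [111  89  10   7  31] [116.   91.8]
scene red [336 140  16  18 113] [343.3 148.7]
scene red [354 200   3   5  14] [355.1 202.1]
scene red [435 278   7  12  13] [437.7 283.5]
scene red [426 292   8  14  14] [429.5 298.5]
scene red [360 311  64  51 245] [386.8 345.3]
scene red [281 324  13  14 133] [286.9 330.7]
top gold [301 218  11  11  79] [306.4 223.1] [510.5  15.1  10. ]
top nut [299 192  43  56 131] [331.4 211.8] [543.6 -59.9  10. ]
top nut [288 196   8   1   8] [291.5 196. ] [592.1  59.2  10. ]
top nut [271 198   4  49  61] [272.7 219.4] [522.3 115.6  10. ]
top nut [312 215  19  10 138] [321.1 219.7] [520.3 -28.8  10. ]
top nut [275 248  50   6  75] [295.5 250.7] [428.7  47.8  10. ]
top nut [326 248  10   1  10] [330.5 248. ] [435.9 -56.   10. ]
top cup? [356 216  27  26 544] [368.9 228.4]
expected upright rim [371.7 228. ] foot [367.9 228.5]
top red [510  90  11   9  40] [513.5  95. ]
top red [357 114  36   5  74] [374.7 117.3]
top red [450 142  11  11  73] [455.3 147.6]
top red [296 167   5   5  16] [298.1 169. ]
top red [109 169   8   5  27] [112.4 170.7]
top red [462 215  11  34 264] [467.  232.2]
```

Call:
{"api": "jog_arm", "payload": {"offset": [[0.015, 0.004, 0], [0.03, 0.008, 0], [0.05, 0.013, 0], [0.07, 0.018, 0], [0.09, 0.024, 0], [0.107, 0.029, 0], [0.107, 0.029, 0], [0.107, 0.029, 0]], "roll": [-10, -20, -30, -40, -50, -58, -58, -58], "hand": [0.06, 0.06, 0.06, 0.06, 0.06, 0.06, 0.06, 0.06], "force": 50}}

```text
time_s: 26.92
tool_pos: [485.5, 284.9, 200.4]
orientation: [[-0.885, 0.465, -0.0], [0.465, 0.885, -0.001], [-0.0, -0.001, -1.0]]
wrist_force: [1.0, -0.6, 0.4]
opening: 0.641
finger_force: 0.0
```

```bash
python3 - <<'E'
from h import *
np.set_printoptions(precision=4,suppress=True)
s=observe();print(s['tool_pos'],s['q'],s['orientation'],tool([483.1,291.5,22],s))
t=grab('top');f=grab('scene')
for n,g in(('t',t),('s',f)):
    hsv=cv2.cvtColor(g['img'],cv2.COLOR_RGB2HSV);h,sa,v=cv2.split(hsv)
    c=proj(g,[505,280,7]);m=np.zeros(h.shape,bool);a,b=c.astype(int);m[b-35:b+35,a-35:a+35]=1
    for nm,k in(('red',((h<6)|(h>174))&(sa>150)&(v>90)),('gold',(h>15)&(h<28)&(sa>90)&(v>100))):
        ys,xs=np.where(k&m)
        if len(xs)>5: print(n,nm,len(xs),xs.min(),xs.max(),ys.min(),ys.max(),plane(g,xs.mean(),ys.mean(),9))
print('bush',tri(t,(306.4,223.1),f,(310,213.2)),'scr',tri(t,(298.3,169),f,(355.1,202.1)))
E
```

```text
[485.5302 284.8516 200.4329] [  0.722   19.3607 -46.0238 104.1317  15.5428  63.0635  11.4682] [[-0.8853  0.465  -0.0002]
 [ 0.465   0.8853 -0.0007]
 [-0.0001 -0.0007 -1.    ]] [0.0053 0.0049 0.1784]
t red 17 212 218 229 232 [490.485  287.6558   9.    ]
t gold 205 205 237 200 232 [537.4286 266.5028   9.    ]
s red 111 336 351 140 157 [459.0535 303.5391   9.    ]
s gold 140 347 370 157 177 [539.9865 260.1215   9.    ]
bush (array([509.753 ,  14.6599,  16.8663]), np.float64(1.0617295056085878)) scr (array([647.7949,  32.9044, 154.4595]), np.float64(1.2404644933983373))
```

Call:
{"api": "jog_arm", "payload": {"offset": [[0.005, 0.005, 0.04], [0.005, 0.005, 0.09], [0.005, 0.005, 0.135], [0.005, 0.005, 0.165], [0.005, 0.005, 0.177], [0.005, 0.005, 0.177], [0.005, 0.005, 0.177], [0.005, 0.005, 0.177], [0.005, 0.005, 0.177], [0.005, 0.005, 0.177], [0.005, 0.005, 0.177], [0.005, 0.005, 0.177], [0.005, 0.005, 0.177]], "roll": [0, 0, 0, 0, 0, 0, 0, 0, 0, 0, 0, 0, 0], "hand": [0.06, 0.06, 0.06, 0.06, 0.06, 0.06, 0.0, 0.0, 0.0, 0.0, 0.0, 0.0, 0.0], "force": 50}}

```text
time_s: 28.65
tool_pos: [483.1, 293.1, 23.6]
orientation: [[-0.887, 0.461, -0.0], [0.461, 0.887, 0.0], [0.0, -0.0, -1.0]]
wrist_force: [0.7, 1.5, 0.5]
opening: 0.005
finger_force: 0.0
```

Call:
{"api": "jog_arm", "payload": {"offset": [[0, 0, 0], [0, 0, 0], [0, 0, 0], [0, 0, -0.03], [0, 0, -0.03]], "roll": [0, 0, 0, 0, 0], "hand": [0.06, 0.06, 0.06, 0.06, 0.06]}}

```text
time_s: 29.28
tool_pos: [484.0, 293.9, 55.3]
orientation: [[-0.887, 0.461, 0.002], [0.461, 0.887, 0.001], [-0.002, 0.002, -1.0]]
wrist_force: [0.2, -0.1, 0.3]
opening: 0.5
finger_force: 0.0
```

```bash
python3 - <<'E'
from h import *
np.set_printoptions(precision=1,suppress=True)
s=observe();f=grab('scene');t=grab('top')
print(s['tool_pos'],s['opening'])
R=np.array(s['orientation']);P=np.array(s['tool_pos'])
for n,g in(('s',f),('t',t)):
    print(n,'tcp',proj(g,P),[ (z,(proj(g,P+R@[0,sg*35,z])).round(1)) for sg in(-1,1) for z in(0,10,19)])
    hsv=cv2.cvtColor(g['img'],cv2.COLOR_RGB2HSV);h,sa,v=cv2.split(hsv)
    c=proj(g,[505,280,7]).astype(int);m=np.zeros(h.shape,bool);m[c[1]-35:c[1]+35,c[0]-35:c[0]+35]=1
    for nm,k in(('red',((h<6)|(h>174))&(sa>150)&(v>90)),('gold',(h>15)&(h<28)&(sa>90)&(v>100))):
        ys,xs=np.where(k&m)
        if len(xs)>5: print(n,nm,len(xs),xs.min(),xs.max(),ys.min(),ys.max(),plane(g,xs.mean(),ys.mean(),9))
g=f; u,v=proj(g,P).astype(int)
cv2.imwrite('pics/l7.png',cv2.cvtColor(cv2.resize(g['img'][v-55:v+35,u-60:u+60],(800,600),interpolation=cv2.INTER_CUBIC),cv2.COLOR_RGB2BGR)); print('crop origin',u-60,v-55,'scale 6.667')
E
```

```text
[484.  293.9  55.3] 0.5002685474727743
s tcp [349.  144.1] [(0, array([340. , 148.1])), (10, array([339.9, 150.2])), (19, array([339.8, 152. ])), (0, array([357.9, 140.2])), (10, array([357.7, 142.2])), (19, array([357.5, 144.1]))]
s red 85 336 351 140 157 [463.7 299.1   9. ]
s gold 140 348 370 157 177 [540.4 260.4   9. ]
t tcp [208.5 232.6] [(0, array([219.3, 238.2])), (10, array([220.2, 238.2])), (19, array([220.9, 238.2])), (0, array([197.6, 227.1])), (10, array([198.7, 227.1])), (19, array([199.6, 227.2]))]
t gold 199 211 237 200 230 [538.1 264.7   9. ]
crop origin 289 89 scale 6.667
```

View pics/l7.png

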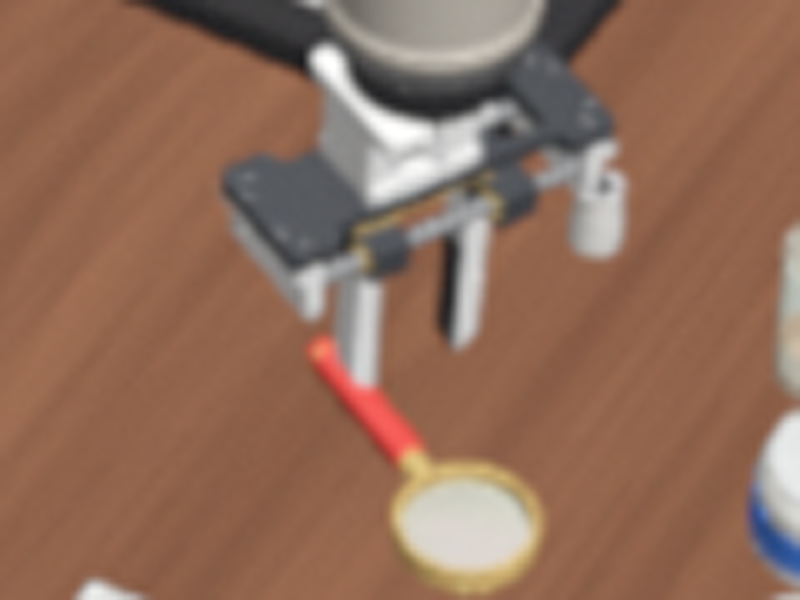

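The loupe is undisturbed: lens at crop (468,522), red handle from (320,350) to (420,460). The fingertips, at (363,388) and (460,345), are level with the reported TCP rather than 19 mm ahead of it. That explains the slips, so I'll grip lower.

Call:
{"api": "jog_arm", "payload": {"offset": [[0, 0, 0.02], [0, 0, 0.034], [0, 0, 0.039], [0, 0, 0.042], [0, 0, 0.042]], "roll": [0, 0, 0, 0, 0], "hand": [0.05, 0.05, 0.05, 0.05, 0.05]}}

```text
time_s: 30.0
tool_pos: [483.1, 293.2, 11.5]
orientation: [[-0.888, 0.461, -0.0], [0.461, 0.888, 0.0], [0.0, -0.0, -1.0]]
wrist_force: [0.3, -0.9, -0.3]
opening: 0.53
finger_force: 0.0
```

Call:
{"api": "jog_arm", "payload": {"offset": [[0, 0, 0.002], [0, 0, 0.004], [0, 0, 0.005], [0, 0, 0.005]], "roll": [0, 0, 0, 0], "hand": [0.05, 0.05, 0.05, 0.05]}}

```text
time_s: 30.5
tool_pos: [483.1, 293.1, 6.6]
orientation: [[-0.887, 0.461, -0.0], [0.461, 0.887, 0.0], [0.0, -0.0, -1.0]]
wrist_force: [-0.7, 0.5, 0.2]
opening: 0.532
finger_force: 0.0
```

Call:
{"api": "jog_arm", "payload": {"offset": [[0, 0, 0.002], [0, 0, 0.003], [0, 0, 0.003]], "roll": [0, 0, 0], "hand": [0.05, 0.05, 0.05]}}

```text
time_s: 30.88
tool_pos: [483.1, 293.1, 3.5]
orientation: [[-0.887, 0.461, -0.0], [0.461, 0.887, 0.0], [0.0, -0.0, -1.0]]
wrist_force: [0.2, -0.7, 0.1]
opening: 0.531
finger_force: 0.0
```

Call:
{"api": "jog_arm", "payload": {"offset": [[0, 0, 0], [0, 0, 0], [0, 0, 0], [0, 0, 0], [0, 0, 0], [0, 0, 0]], "roll": [0, 0, 0, 0, 0, 0], "hand": [0.0, 0.0, 0.0, 0.0, 0.0, 0.0], "force": 50}}

```text
time_s: 31.62
tool_pos: [483.1, 293.0, 3.6]
orientation: [[-0.887, 0.461, -0.0], [0.461, 0.887, -0.0], [0.0, -0.0, -1.0]]
wrist_force: [-1.3, -1.1, 2.1]
opening: 0.155
finger_force: 50.0
```

Call:
{"api": "jog_arm", "payload": {"offset": [[0, 0, -0.01], [0, 0, -0.03], [0, 0, -0.06], [0, 0, -0.09], [0, 0, -0.12], [0, 0, -0.14], [0, 0, -0.148], [0, 0, -0.148]], "roll": [0, 0, 0, 0, 0, 0, 0, 0], "hand": [0.0, 0.0, 0.0, 0.0, 0.0, 0.0, 0.0, 0.0], "force": 50}}

```text
time_s: 32.62
tool_pos: [483.2, 293.0, 151.7]
orientation: [[-0.887, 0.461, 0.0], [0.461, 0.887, 0.0], [-0.0, 0.0, -1.0]]
wrist_force: [0.2, -0.1, -1.7]
opening: 0.154
finger_force: 50.0
```

Call:
{"api": "jog_arm", "payload": {"offset": [[-0.005, -0.008, 0], [-0.015, -0.025, 0], [-0.029, -0.047, 0], [-0.043, -0.07, 0], [-0.057, -0.093, 0], [-0.071, -0.116, 0], [-0.085, -0.138, 0], [-0.097, -0.158, 0], [-0.106, -0.172, 0], [-0.111, -0.18, 0], [-0.111, -0.18, 0], [-0.111, -0.18, 0], [-0.111, -0.18, 0]], "roll": [2, 7, 13, 20, 27, 34, 41, 47, 51, 52.5, 52.5, 52.5, 52.5], "hand": [0.0, 0.0, 0.0, 0.0, 0.0, 0.0, 0.0, 0.0, 0.0, 0.0, 0.0, 0.0, 0.0]}}

```text
time_s: 34.25
tool_pos: [498.6, 82.9, 151.6]
orientation: [[-0.176, 0.984, -0.0], [0.984, 0.176, 0.0], [0.0, 0.0, -1.0]]
wrist_force: [-0.1, -0.0, -1.0]
opening: 0.156
finger_force: 50.0
```

```bash
cat > m3.py <<'E'
from h import *
np.set_printoptions(precision=2,suppress=True)
s=observe();f=grab('scene');t=grab('top')
P=np.array(s['tool_pos']);R=np.array(s['orientation']);print(P,R[:,0],s['opening'],s['finger_force'])
L=P+R@[-67.6,-1.1,-3.4];print('pred lens',L)
el={}
for n,g in(('s',f),('t',t)):
    hsv=cv2.cvtColor(g['img'],cv2.COLOR_RGB2HSV);h,sa,v=cv2.split(hsv)
    c=proj(g,L);m=np.zeros(h.shape,np.uint8);a=c.round().astype(int);m[a[1]-24:a[1]+24,a[0]-24:a[0]+24]=1
    k=((h>14)&(h<32)&(sa>90)&(v>90)&(m>0))
    ys,xs=np.where(k); p=np.c_[xs,ys].astype(np.float32)
    r=np.linalg.norm(p-c,axis=1); p=p[(r>8)]
    hull=cv2.convexHull(p); 
    e=cv2.fitEllipseDirect(hull) if len(hull)>5 else None
    print(n,'pred px',c,'gold n',len(p),'bbox',p.min(0),p.max(0),'bbox ctr',(p.min(0)+p.max(0))/2,'ell',e)
    # expected bbox for level rim
    th=np.linspace(0,2*np.pi,72);o=np.array([proj(g,L+[36*np.cos(x),36*np.sin(x),z]) for x in th for z in(-7,7)])
    print('  expect bbox',o.min(0),o.max(0))
    # ascii
    for y in range(a[1]-20,a[1]+20):
        print(''.join('G' if k[y,x] else 'r' if (h[y,x]<6 or h[y,x]>174) and sa[y,x]>150 else '#' if v[y,x]<80 else '.' for x in range(a[0]-26,a[0]+26)))
    red=(((h<6)|(h>174))&(sa>150)&(v>90)); q=proj(g,[648,32.5,155]); ys,xs=np.where(red); d=np.hypot(xs-q[0],ys-q[1])<8
    el[n]=np.array([xs[d].mean(),ys[d].mean()]); print('scriber px',el[n],d.sum())
print('scr',tri(t,el['t'],f,el['s']))
E
python3 m3.py
```

```text
[498.58  82.9  151.6 ] [-0.18  0.98  0.  ] 0.1563530488070043 49.984331130981445
pred lens [509.4   16.16 154.98]
s pred px [309.94 185.01] gold n 191 bbox [297. 172.] [323. 197.] bbox ctr [310.  184.5] ell ((310.10369873046875, 184.49400329589844), (25.605104446411133, 26.743927001953125), 54.20661926269531)
  expect bbox [297.17 173.61] [322.66 196.66]
.................................rrr................
.................................rrr................
.................................rrr................
................................rrrr................
...............................rrrrr................
...............................rrrrrr...............
...................................rr...............
..............................GGGG..r...............
..............................GGGGG.................
.....................GGGGGGGGGGGGGG.................
..................GGGGGGGGGGGGGGGGG.................
.................GGGGGGGGGGGGGGGGGG.................
................GGGGG..........GGGGGG...............
...............GGGG..............GGGGG..............
.
[... 3167 characters left out ...]
..GGG############
....................................GGG#############
...................................GGG##############
................................GGGG.###############
..........................G.GGGGGGG.################
.........................GGGGGGGG.##################
..........................GGGG..####################
...........................#########################
............................########################
............................########################
.............................#######################
.............................#######################
scriber px [298.06 169.06] 16
scr (array([647.65,  33.46, 153.55]), np.float64(1.5848972379581538))
```

```bash
python3 - <<'E'
from h import *
np.set_printoptions(precision=2,suppress=True)
s=observe();P=np.array(s['tool_pos']);R=np.array(s['orientation']);L=P+R@[-67.6,-1.1,-3.4]
N=6;fr={n:[vision.grab_frame(n) for _ in range(N)] for n in('scene','top')}
scr={};len_={}
for n,gs in fr.items():
    g=dict(gs[0]);I=np.mean([x['img'].astype(float) for x in gs],0)
    q=proj(g,[648,32.5,155]);a=q.round().astype(int)
    W=np.clip(I[...,0]-I[...,1]-80,0,None);yy,xx=np.mgrid[0:400,0:640];W=W*(np.hypot(xx-q[0],yy-q[1])<8)
    scr[n]=np.array([(W*xx).sum(),(W*yy).sum()])/W.sum()
    print(n,'scr',scr[n],W.max())
    print(I[a[1]-4:a[1]+5,a[0]-4:a[0]+5,0].astype(int)-I[a[1]-4:a[1]+5,a[0]-4:a[0]+5,1].astype(int))
    # rim ridge: radial search of max goldness along rays, compare with predicted mid-rim circle
    G=np.clip(np.minimum(I[...,0],I[...,1])-I[...,2],0,None).astype(np.float32)
    rows=[];b=[]
    for x in np.linspace(0,2*np.pi,72,endpoint=False):
        d=np.array([np.cos(x),np.sin(x),0]); ang=d@R[:,0]
        if ang>0.8: continue
        c=proj(g,L);rr=np.linspace(26,44,73)
        pts=np.array([proj(g,L+d*r) for r in rr],np.float32)
        val=cv2.remap(G,pts[:,0].reshape(1,-1),pts[:,1].reshape(1,-1),cv2.INTER_LINEAR)[0]
        val=np.clip(val-0.5*val.max(),0,None)
        if val.max()<15: continue
        r=(val*rr).sum()/val.sum(); p=proj(g,L+d*r); p0=proj(g,L+d*33.5); u=(p0-c)/np.linalg.norm(p0-c)
        rows.append([u[0],u[1],np.linalg.norm(p-c)/np.linalg.norm(p0-c)*0+np.linalg.norm(p0-c)/20]);b.append((p-p0)@u)
    sol=np.linalg.lstsq(np.array(rows),np.array(b),rcond=None)[0]
    len_[n]=proj(g,L)+sol[:2]; print(n,'rim rays',len(b),'shift',sol,'resid',np.std(np.array(b)-np.array(rows)@sol))
t,f=fr['top'][0],fr['scene'][0]
print('L pred',L,'L tri',tri(t,len_['top'],f,len_['scene']));print('scr tri',tri(t,scr['top'],f,scr['scene']))
E
```

```text
scene scr [355.27 202.17] 73.5
[[ -2   6  27  44  45  44  45  45  45]
 [ -2   6  30  46  49  49  50  47  46]
 [ -2   9  41  78  95  96  83  62  47]
 [  0  15  63 122 144 145 118  63  34]
 [  4  21  80 138 153 154 105  37  13]
 [  8  29  86 137 150 144  83  19   2]
 [ 14  36  70 103 120 122  65  11   0]
 [ 25  42  50  57  69  81  53  14   3]
 [ 38  47  46  46  48  52  46  34  22]]
scene rim rays 56 shift [-0.19 -0.16  1.05] resid 0.30898286293733007
top scr [298.13 169.28] 138.83333333333334
[[ 10   3   3   6  13  30  46  50  51]
 [ 30  26  30  37  49  66  65  53  52]
 [ 59  74  88  99 112 114  83  55  53]
 [ 85 128 160 174 178 151  96  59  53]
 [ 91 152 203 219 211 165 100  57  53]
 [ 86 145 196 215 193 148  90  58  54]
 [ 73 113 149 160 140 106  71  56  55]
 [ 59  74  91  95  83  70  58  55  55]
 [ 55  56  59  59  57  57  56  55  56]]
top rim rays 46 shift [ 0.74 -0.64  1.1 ] resid 0.1255079586691026
L pred [509.39  15.89 154.99] L tri (array([510.6 ,  13.68, 159.  ]), np.float64(0.6935647236805574))
scr tri (array([647.61,  33.64, 153.03]), np.float64(0.4990529513723163))
```

Call:
{"api": "jog_arm", "payload": {"offset": [[0, 0, 0.001], [0, 0, 0.0015], [0, 0, 0.0015], [0, 0, 0.0015], [0, 0, 0.0015], [0, 0, 0.0015]], "roll": [0, 0, 0, 0, 0, 0], "hand": [0.0, 0.0, 0.0, 0.0, 0.0, 0.0]}}

```text
time_s: 35.7
tool_pos: [498.7, 82.2, 150.1]
orientation: [[-0.175, 0.985, 0.0], [0.985, 0.175, 0.0], [0.0, 0.0, -1.0]]
wrist_force: [0.2, 0.9, -0.7]
opening: 0.153
finger_force: 50.0
```

```bash
python3 - <<'E'
from h import *
s=observe();print(s['tool_pos'],s['opening'],s['finger_force'],abs(np.array(s['qvel'])).max())
t=grab('top');hsv=cv2.cvtColor(t['img'],cv2.COLOR_RGB2HSV)
m=((hsv[...,1]<75)).astype(np.uint8);m[:, :350]=0;m[:,392:]=0;m[:205]=0;m[250:]=0
k,l,st,ce=cv2.connectedComponentsWithStats(m);print([(st[i],ce[i]) for i in range(1,k) if st[i,4]>40])
# inside of cup: gold or dark remnants near cup centre
c=proj(t,[493,-170,6]).astype(int);I=t['img'][c[1]-6:c[1]+7,c[0]-6:c[0]+7].astype(int);print('gold px in cup',((I[...,0]-I[...,2])>40).sum())
print(order.sign_off())
E
```

```text
[498.65353615  82.19272051 150.12273098] 0.15300819579207248 49.98413801193237 0.13881861474078136
[(array([356, 216,  27,  26, 545], dtype=int32), array([368.8587156 , 228.44770642]))]
gold px in cup 0
the job is handed in; nothing more can be done
None
```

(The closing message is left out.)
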